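# Shut the canteen cash box and hold up its opened combination padlock

### The arm

A 6-joint arm with a two-finger parallel gripper is mounted at the origin on the work surface. World frame = base frame: x ahead of the robot, y to its left, z up, the work surface at z = 0. Lengths are in mm, angles in degrees, forces in N, time in s.
With the tool pointing down it reaches from about 300 to 850 mm from the base axis. Payload 4.2 kg.
Tool frame: the origin (TCP) lies on the centre line of the jaws, within the pads' length; the fingertips stand 11 mm ahead of it and the grasp point (between the pads) lies 8 mm behind it; z points along the fingers, y is the direction in which the jaws open and shut (so a half turn about z gives the same grasp; the last joint's range is limited). The gripper opens to 91 mm and grips with 3 to 60 N. Pads are 32 mm wide; open, the fingers measure 118 mm over their backs; the gripper's body (76 mm by 178 mm) begins 60 mm behind the grasp point.
Start: joints at [68.239, 18.312, 89.639, -0, 72.044, -1.146], TCP at [202.453, 538.196, 224.976] pointing down, gripper open.
Joint ranges: [-177.97, 177.97], [-48.28, 115.42], [12.27, 149.76], [-77.06, 257.06], [2.81, 150.46], [-146.56, 146.56]. Speed limits (degrees/s): [147.25, 147.25, 180, 180, 180, 180].

### API

Orientations are given as [roll, pitch, yaw] about the fixed x, y, z axes, in that order (R = Rz(yaw) Ry(pitch) Rx(roll)).
In Python, from workcell import env, grab_frame gives the robot as it stands. The module is installed in compiled form; this text tells all that it offers.
- The arm moves only by the tool arm_command, never from a script. Its argument "series" is one flat list of numbers, 6 for each row, row after row: the shift along the world's x, y, z each as a share of 400 mm, from -1 to 1, then the turn, a rotation vector about the world's x, y, z each as a share of 45 degrees, from -1 to 1. A call has 1 to 20 rows; each row shifts and turns the commanded pose from where the row before left it; what a row does not reach is not made up. A row lasts 1/12 s, in which the tool goes at most 41.7 mm and 7.16 degrees, less where a joint would pass 70% of its speed; a pose out of reach is approached as far as the arm can. A call with a number of a shift or a turn outside -1 to 1 is refused whole. A call with a gripper value outside its range is refused whole. "hand" is the opening, from 0 (shut) to 1 (fully open), set as the call begins (left out, the last holds). The fingers move at their own pace and stop on an object; "newtons" is the grip in N (left out, the last holds). Time passes only in rows, so rows that do not move let the fingers close. It gives the time, the measured TCP pose, the force and the opening at its end, in the units of the state.
- env.state(): the state, without advancing time (a new reading comes with each control period).
- grab_frame(name): name is "scene" or "side" or "wrist"; returns a dict with "frame" (420x560x3 uint8, red, green, blue), "intrinsics" (3x3 intrinsics, pixels), "R" (3x3) and "t" (3): a world point X has camera coordinates R X + t; the wrist camera has in their place "tool_from_camera" (4x4, takes a point from camera to tool coordinates, whose origin is the TCP and whose axes are the flange's). Camera axes: x right, y down, z forward; pixel columns grow to the right and rows downward; lengths in mm; the calibration is good to about 2 mm. The wrist camera is an equidistant fisheye: a pixel r from the principal point sees the ray r / f radians off the axis. A picture is of the moment at which its call begins: read the wrist's pose just before it. There is no depth.
- env.job_done(): hands the job in, once; it reports no verdict.
The state is a dict: "time_s": time; "qpos": joint angles; "qvel": joint speeds; "effort": joint torques, N m; "ee_pos": TCP position; "ee_rot": TCP orientation; "force": force on the tool from outside, world axes, zero at the start; "torque": the same for the moment, N m; "gripper_width": finger opening in mm.
Only numpy, scipy, OpenCV 4.12 (cv2) and the standard library are available. Lean on these libraries where they do the work, as an engineer would, in place of code of your own. Each camera call takes 0.05 s, during which the arm holds its last target.

### The job

Lower the cash box's open lid until it is fully shut, without slamming it. Then turn the padlock's dial until its white pointer clicks in at the red mark, pull the shackle all the way open, and lift the padlock out of its cradle, leaving the amber jar and the white shaker where they stand. Finish while still holding the padlock still in the gripper, level with its dial up and its shackle open, touching nothing else, with the shackle's bow just above the brass eye of the box's hasp (a few centimetres).

Things in the scene. Friction and masses are not known exactly. Their poses are not given: they have to be found in the camera images.
- lid (a joint): hinge angle (rad) of the cash box's blue steel lid (180 x 200 x 6 mm, 0.3 kg): 0 = shut flat on the box, grows as it opens (at most 1.4). The hinge is stiff: the lid stays at any angle it is left at and takes about 1 to 3 N near its free edge to push shut. A flat steel hasp tongue, 50 mm wide with a slot, sticks out 32 mm beyond its free edge; shut, the slot lies round the box's brass eye
- lid_hinge (a point): middle of the lid's hinge line, on the far rim of the box, 85.5 mm above the counter; axes turn with the lid: y is the hinge line, -x runs from the hinge to the free edge (180 mm away), z is out of the lid's outer face, which lies at z = 6 mm. Opening turns the lid about +y (free edge upwards)
- lid_push (a point): point on the lid's outer (upper) face where it can be pushed shut, 140 mm from the hinge line, mid-width; axes as lid_hinge
- cashbox: cash box, blue steel, 180 (x) x 200 (y) x 85 mm high, 4 mm walls, fixed to the counter; origin at the centre of its underside, hinge on its +x rim, hasp eye on its -x side, which faces roughly to the robot
- hasp_eye (a point): top of the upright brass eye (loop 29 mm wide, of 5 mm rod) on a small bracket at the -x side of the cash box, 17 mm off its wall, 115 mm above the counter, on the box's centre line; with the lid shut this is the highest thing there, the lid's top being at 92 mm (95 mm on a small plate at its free edge)
- cradle: grey plastic cradle, fixed to the counter, 79 (x) x 89 (y) mm, floor 6 mm thick, walls up to 24 mm above the counter; it holds the padlock flat with about 2.5 mm play all round; its -x wall is open where the shackle's legs come out; same axes as the padlock
- lock: large combination padlock, loose, 0.4 kg in all, lying flat in the cradle with its dial up; brass case 60 (x) x 70 (y) x 28 (z) mm; origin at the centre of the case's underside, z up, the shackle comes out of its -x side. A red mark on the case's upper face lies between dial and shackle, at the -x edge; white dots mark the other click places
- lock_center (a point): centre of the padlock's case, 14 mm above its underside, 20 mm above the counter in the cradle; axes as lock
- dial_grip (a point): on the dial's axis (the centre of the case seen from above), 49 mm above the padlock's underside (55 mm above the counter in the cradle). The dial is a black disc, 44 mm across, its top 34.5 mm above the padlock's underside, with a straight bar grip on it: 40 mm long, 14 mm wide, top 59.5 mm above the underside. Site x runs along the bar; a white line marks the bar's -x end (the pointer)
- dial (a joint): dial angle (rad), 0 to 2.0, grows as the dial turns clockwise seen from above; friction and clicks take about 0.06 N m. It clicks into a notch every 0.4 rad (0, 0.4, ... 2.0) and centres itself in the nearest notch when let go (unless left just midway between two). Only in the notch at 1.2, with the pointer at the red mark (bar along the padlock's x axis), is the shackle free; at any other notch it is locked (about 2 mm of play)
- shackle_bow (a point): middle of the steel shackle's bow (round bar, 9 mm thick), on the padlock's centre line, 74 mm to the -x side of its centre when shut, 14 mm above its underside (20 mm above the counter in the cradle). The bow's bar runs along the padlock's y axis, straight for 20 mm; the two legs are 40 mm apart inside; between the bow and the cradle's wall there are 30 mm clear, down to the counter. Axes as lock
- shackle (a joint): how far the shackle is pulled out of the case along the padlock's -x (m): 0 = shut, 0.022 = fully open; once the dial is at its mark it takes about 3 N and stays where it is left
- jar: bystander: amber jar with red cap, 52 mm across, 100 mm high; origin under its centre
- shaker: bystander: white shaker, 38 mm across, 80 mm high; origin under its centre
Not all that is in view belongs to the job. Leave any pink or purple look-alike of the lock alone.

How it is judged:
By the outcome, as a careful person would: the job done as asked, in the order asked, and still so for the second after the job is handed in, while the arm keeps its last pose, push and grip.
It also fails if it takes over 72 s, if anything falls off the work surface, if the arm or the gripper's body presses on something with over 40 N, if the wrist force passes 120 N, or if a joint passes its speed limit or range.

## Working session

There is one attempt and no reset: what is moved stays moved. The work goes in short steps, Python scripts to look and compute and a tool call to move; the robot and the scene stay as the last step left them, time stands still between calls to the robot, and variables do not carry over. Pictures are saved under pics/ and viewed, and the job is handed in when it is done.

Besides the shell and the picture viewer there is one more tool, called after "Request:" by a JSON object that holds its "name" and its "arguments". arm_command: Moves the arm, as the interface text tells. Shift numbers are shares of 400 mm and turn numbers shares of 45 degrees, none past 1 either way. Its arguments: {"type":"object","properties":{"series":{"type":"array"},"hand":{"type":"number"},"newtons":{"type":"number"}},"required":["series"]}

```bash
mkdir -p pics; ls
cat > h.py <<'E'
import numpy as np,cv2
from workcell import env,grab_frame
def snap(n,out):
    s=env.state(); f=grab_frame(n)
    cv2.imwrite('pics/%s.png'%out,f['frame'][:,:,::-1])
    import pickle; pickle.dump((s,f),open('pics/%s.pkl'%out,'wb'))
    return s,f
E
python3 - <<'E'
from h import *
for n in ['scene','side','wrist']:
    s,f=snap(n,n+'0')
    print(n,{k:np.round(v,3).tolist() for k,v in f.items() if k!='frame'})
print(s)
E
```

```text
pics
scene {'intrinsics': [[480.052, 0.0, 287.473], [0.0, 480.052, 211.617], [0.0, 0.0, 1.0]], 'R': [[-0.309, 0.951, -0.004], [0.812, 0.262, -0.522], [-0.496, -0.165, -0.853]], 't': [156.466, -378.424, 1451.821]}
side {'intrinsics': [[405.515, 0.0, 275.904], [0.0, 405.515, 211.719], [0.0, 0.0, 1.0]], 'R': [[0.82, -0.573, -0.021], [-0.335, -0.449, -0.828], [0.465, 0.686, -0.56]], 't': [-398.12, 247.526, 622.622]}
wrist {'intrinsics': [[325.192, 0.0, 275.417], [0.0, 325.192, 202.699], [0.0, 0.0, 1.0]], 'tool_from_camera': [[0.001, -0.961, -0.275, 77.88], [1.0, 0.001, 0.0, 0.038], [-0.0, -0.275, 0.961, -160.513], [0.0, 0.0, 0.0, 1.0]]}
{'time_s': 0.1, 'qpos': array([ 6.82387948e+01,  1.83470488e+01,  8.96978606e+01, -4.42000215e-04,
        7.20449604e+01, -1.14621169e+00]), 'qvel': array([-0.03289615, -0.00800921, -0.1393062 , -0.01184646, -0.01939461,
       -0.02204509]), 'effort': array([ 2.98290870e-04, -4.13328767e+01, -2.32510632e+01,  7.28180772e-02,
        4.21026349e-02, -4.71325268e-05]), 'ee_pos': array([202.29511489, 537.78142562, 224.22420538]), 'ee_rot': array([-1.79910140e+02, -1.37756290e-03,  1.59385142e+02]), 'force': array([ 0.25295461, -0.67002535, -0.47937185]), 'torque': array([-0.01555717, -0.00145216,  0.00878621]), 'gripper_width': 91.45584800983497}
```

View pics/scene0.png

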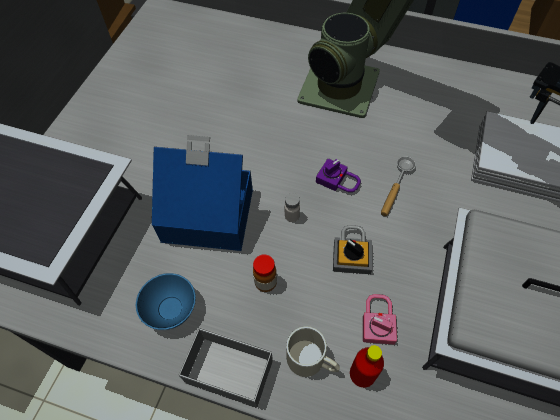

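View pics/side0.png

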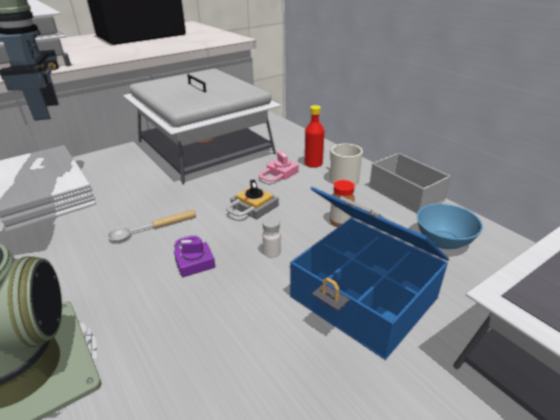

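View pics/wrist0.png

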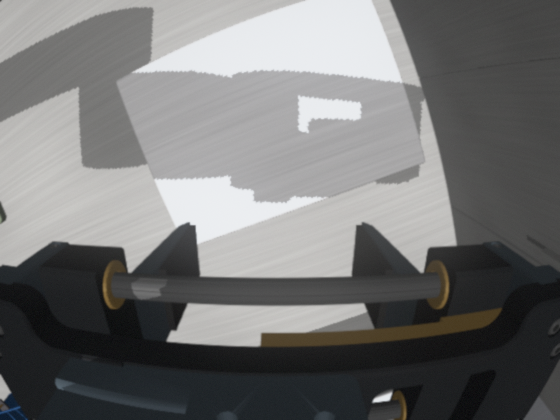

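Run:
```python
import cv2
s=cv2.imread('pics/scene0.png')
cv2.imwrite('pics/c1.png',cv2.resize(s[215:285,310:400],None,fx=8,fy=8,interpolation=cv2.INTER_CUBIC))
cv2.imwrite('pics/c2.png',cv2.resize(s[125:260,140:270],None,fx=4.4,fy=4.4,interpolation=cv2.INTER_CUBIC))
s=cv2.imread('pics/side0.png')
cv2.imwrite('pics/c3.png',cv2.resize(s[175:225,215:295],None,fx=9,fy=9,interpolation=cv2.INTER_CUBIC))
cv2.imwrite('pics/c4.png',cv2.resize(s[175:355,270:460],None,fx=3.3,fy=3.3,interpolation=cv2.INTER_CUBIC))
```

```text
(no output)
```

View pics/c1.png

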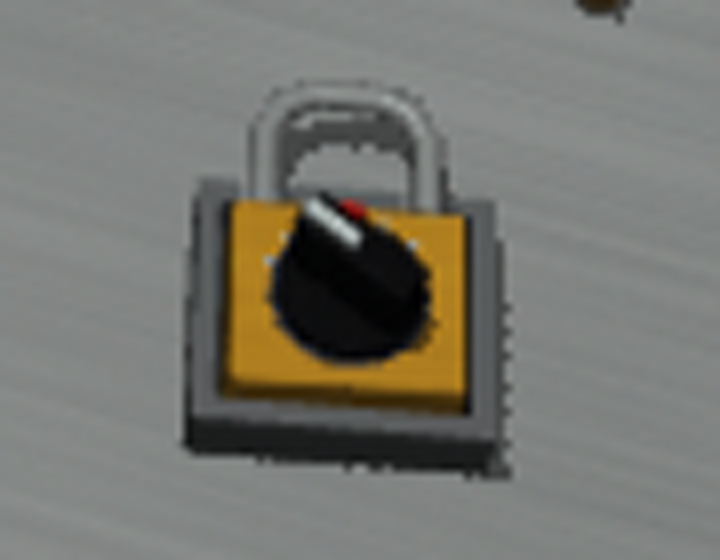

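View pics/c2.png

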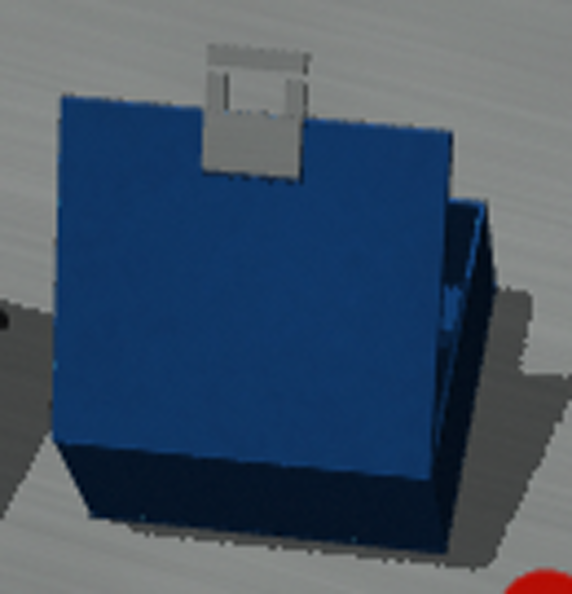

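View pics/c3.png

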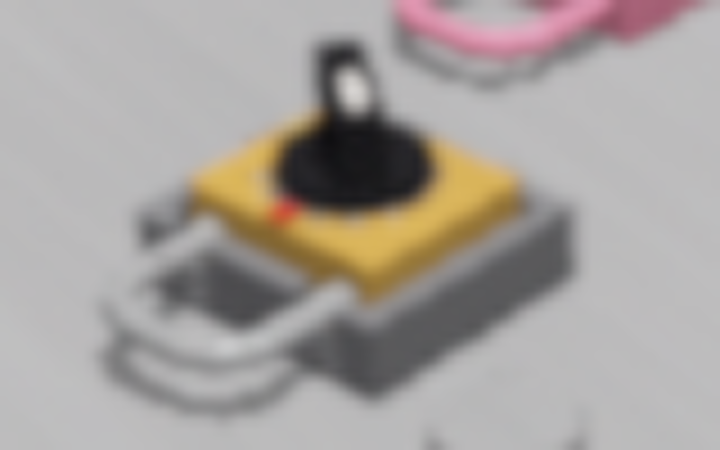

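View pics/c4.png

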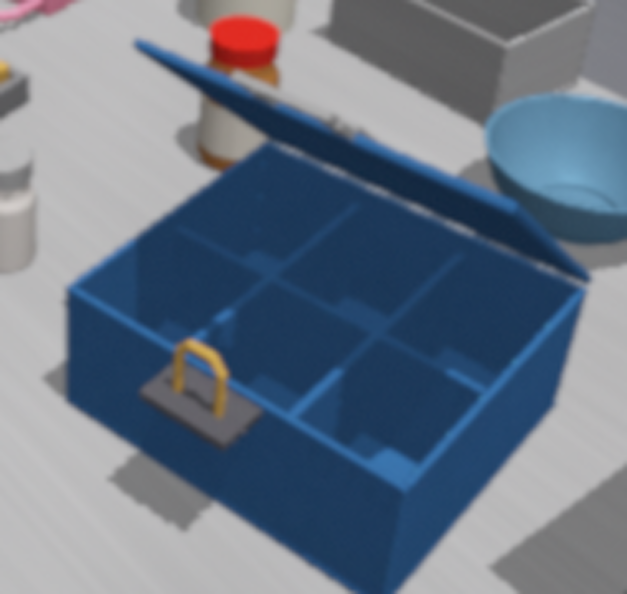

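```bash
cat > fit.py <<'E'
from h import *
import pickle
from scipy.optimize import least_squares
C={n:pickle.load(open(f'pics/{n}0.pkl','rb'))[1] for n in('scene','side')}
def proj(n,X):
    f=C[n]; c=np.asarray(X)@f['R'].T+f['t']; p=c@f['intrinsics'].T; return p[...,:2]/p[...,2:]
def cr(p,o,s): return np.array(p)/s+np.array(o)-0.0
def rz(a): c,s=np.cos(a),np.sin(a); return np.array([[c,-s,0],[s,c,0],[0,0,1]])
def ry(a): c,s=np.cos(a),np.sin(a); return np.array([[c,0,s],[0,1,0],[-s,0,c]])
S=lambda p:('scene',cr(p,(310,215),8)); D=lambda p:('side',cr(p,(215,175),9))
L=[(S((232,203)),(-30,-35,28)),(S((468,215)),(-30,35,28)),(S((464,395)),(30,35,28)),(S((222,382)),(30,-35,28)),
(D((190,185)),(-30,35,28)),(D((522,190)),(30,-35,28)),(D((370,275)),(-30,-35,28))]
S=lambda p:('scene',cr(p,(140,125),4.4)); D=lambda p:('side',cr(p,(270,175),3.3))
B=[(S((487,203)),(-90,100,85)),(S((90,517)),(90,-100,0)),(S((447,552)),(90,100,0)),
(D((68,290)),(-90,100,85)),(D((405,487)),(-90,-100,85)),(D((70,403)),(-90,100,0)),(D((585,290)),(90,-100,85)),(D((553,405)),(90,-100,0)),(D((203,343)),(-107,0,114))]
LID=[(S((62,97)),(-180,-100,6)),(S((450,132)),(-180,100,6)),(S((55,440)),(0,-100,6)),(S((432,478)),(0,100,6)),(D((137,42)),(-180,100,3)),(D((520,205)),(-180,-100,3))]
def lp(p,X): return rz(p[3])@np.array(X,float)+p[:3]
r=lambda p:np.concatenate([proj(v[0],lp(p,X))-v[1] for v,X in L])
o=least_squares(r,[550,100,6,0]);print('lock',o.x[:3].round(1),np.degrees(o.x[3]).round(1));print(r(o.x).reshape(-1,2).round(1).tolist())
def lid(p,X): return rz(p[3])@(ry(p[4])@np.array(X,float)+[90,0,85.5])+p[:3]
def r(p):return np.concatenate([proj(v[0],lp(p,X))-v[1] for v,X in B]+[proj(v[0],lid(p,X))-v[1] for v,X in LID])
o2=least_squares(r,[450,-200,0,0,1.0],loss='soft_l1');p=o2.x
print('box',p[:3].round(1),np.degrees(p[3:]).round(1));print(r(p).reshape(-1,2).round(1).tolist())
print('eye',lp(p,(-107,0,115)),'push',lid(p,(-140,0,6)),'hinge',lid(p,(0,0,0)),'tip',lid(p,(-212,0,0)))
E
python3 fit.py
```

```text
lock [546.  175.6   1.6] 12.9
[[-0.2, -0.6], [-0.2, 0.2], [0.2, 0.6], [0.2, -0.2], [-0.6, 0.2], [0.5, -0.6], [0.0, 0.4]]
box [ 541.6 -198.8   -0.8] [11.5 43.5]
[[-0.0, -0.7], [0.7, 0.2], [0.1, 0.5], [-1.1, -1.1], [0.8, 1.4], [-1.6, -0.2], [1.4, -0.8], [0.9, 0.0], [-0.3, 3.3], [-0.8, 0.0], [0.5, 0.0], [-0.8, 1.0], [-0.2, 0.9], [-0.8, -1.1], [-0.5, 0.2]]
eye [ 436.69713719 -220.10115887  114.21191013] push [ 534.30980343 -200.29478831  185.45711775] hinge [ 629.76281555 -180.9266284    84.71191013] tip [ 479.08884735 -211.49955057  230.67989202]
```

Run:
```python
from fit import *
def bp(n,u,z):
    f=C[n]; d=f['R'].T@np.linalg.solve(f['intrinsics'],[*u,1]); c=-f['R'].T@f['t']; return c+d*(z-c[2])/d[2]
print('jar',bp('scene',(264,265),100),'base side',bp('side',(341,218),0)); print('shaker',bp('scene',(292,200),80),bp('side',(272,250),0))
```

```text
lock [546.  175.6   1.6] 12.9
[[-0.2, -0.6], [-0.2, 0.2], [0.2, 0.6], [0.2, -0.2], [-0.6, 0.2], [0.5, -0.6], [0.0, 0.4]]
box [ 541.6 -198.8   -0.8] [11.5 43.5]
[[-0.0, -0.7], [0.7, 0.2], [0.1, 0.5], [-1.1, -1.1], [0.8, 1.4], [-1.6, -0.2], [1.4, -0.8], [0.9, 0.0], [-0.3, 3.3], [-0.8, 0.0], [0.5, 0.0], [-0.8, 1.0], [-0.2, 0.9], [-0.8, -1.1], [-0.5, 0.2]]
eye [ 436.69713719 -220.10115887  114.21191013] push [ 534.30980343 -200.29478831  185.45711775] hinge [ 629.76281555 -180.9266284    84.71191013] tip [ 479.08884735 -211.49955057  230.67989202]
jar [671.75002883   1.17998275 100.        ] base side [679.17083811  11.59962916   0.        ]
shaker [482.29033753   3.97106349  80.        ] [483.26967209  10.81560449   0.        ]
```

Request:
{"name": "arm_command", "arguments": {"series": [0.036,-0.0466,0.003,0,0,-0.158,0.036,-0.0466,0.003,0,0,-0.158,0.036,-0.0466,0.003,0,0,-0.158,0.036,-0.0466,0.003,0,0,-0.158,0.036,-0.0466,0.003,0,0,-0.158,0.036,-0.0466,0.003,0,0,-0.158,0.036,-0.0466,0.003,0,0,-0.158,0.036,-0.0466,0.003,0,0,-0.158,0.036,-0.0466,0.003,0,0,-0.158,0.036,-0.0466,0.003,0,0,-0.158,0.036,-0.0466,0.003,0,0,-0.158,0.036,-0.0466,0.003,0,0,-0.158,0.036,-0.0466,0.003,0,0,-0.158,0.036,-0.0466,0.003,0,0,-0.158,0.036,-0.0466,0.003,0,0,-0.158,0.036,-0.0466,0.003,0,0,-0.158,0.036,-0.0466,0.003,0,0,-0.158,0.036,-0.0466,0.003,0,0,-0.158,0.036,-0.0466,0.003,0,0,-0.158,0.036,-0.0466,0.003,0,0,-0.158]}}

```text
time_s: 1.82
ee_pos: [490.8, 164.3, 248.8]
ee_rot: [180.0, 0.0, 16.8]
force: [0.1, 0.2, 0.1]
gripper_width: 91.0
```

Request:
{"name": "arm_command", "arguments": {"series": [0,0,0,0,0,0,0,0,0,0,0,0]}}

```text
time_s: 1.98
ee_pos: [490.7, 164.7, 248.6]
ee_rot: [-180.0, 0.1, 17.1]
force: [0.3, 0.2, -0.3]
gripper_width: 91.2
```

Run:
```python
from h import *
s,f=snap('wrist','w1'); print(s['time_s'],s['ee_pos'],s['ee_rot'],s['force'])
```

```text
1.9833 [490.67806004 164.66138518 248.58489244] [-1.79986921e+02  5.28904024e-02  1.71316500e+01] [ 0.30236745  0.19815568 -0.28119182]
```

View pics/w1.png

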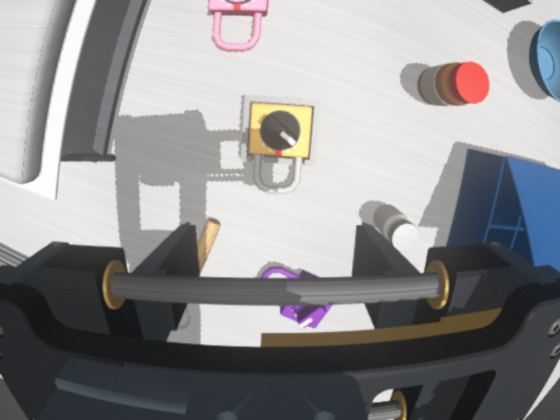

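Run:
```python
import cv2
s=cv2.imread('pics/w1.png')
cv2.imwrite('pics/c5.png',cv2.resize(s[90:200,235:325],None,fx=7,fy=7,interpolation=cv2.INTER_CUBIC)[:600])
cv2.imwrite('pics/c5.png',cv2.resize(s[95:200,235:325],None,fx=5.6,fy=5.6,interpolation=cv2.INTER_CUBIC))
```

```text
(no output)
```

View pics/c5.png

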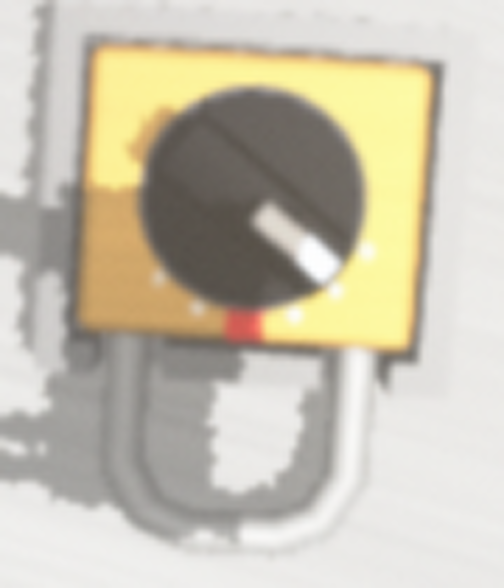

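```bash
cat > wf.py <<'E'
from h import *
import pickle
from scipy.spatial.transform import Rotation as Ro
def wproj(pk,X):
    s,f=pk; K=f['intrinsics']; T=f['tool_from_camera']
    R=Ro.from_euler('xyz',s['ee_rot'],degrees=True).as_matrix()
    t=R.T@(np.asarray(X,float)-s['ee_pos']); c=T[:3,:3].T@(t-T[:3,3])
    r=np.hypot(c[0],c[1]); th=np.arctan2(r,c[2])
    return K[:2,2]+K[0,0]*th*c[:2]/r
E
cat > fit2.py <<'E'
from fit import *; from wf import *
pk=pickle.load(open('pics/w1.pkl','rb'))
W=[((92,45),(30,35,28)),((435,65),(30,-35,28)),((415,345),(-30,-35,28)),((80,328),(-30,35,28)),((253,198),(0,0,34.5)),((243,325),(-28,0,28)),((235,545),(-78.5,0,14))]
W=[(np.array(p)/5.6+(235,95),X) for p,X in W]
rw=lambda p:np.concatenate([wproj(pk,lp(p,X))-u for u,X in W])
rs=lambda p:np.concatenate([proj(v[0],lp(p,X))-v[1] for v,X in L])
for nm,g in(('w',rw),('all',lambda p:np.concatenate([rw(p),rs(p)])),('wz',None)):
    if g is None: q=least_squares(lambda p:rw([p[0],p[1],6,p[2]]),[546,175,.2]); print(q.x[:2],np.degrees(q.x[2]));continue
    q=least_squares(g,[546,175,6,.2]); print(nm,q.x[:3].round(1),np.degrees(q.x[3]).round(2)); print(g(q.x).reshape(-1,2).round(1).tolist())
E
python3 fit2.py | tail -5
```

```text
w [546.6 176.    1.1] 14.1
[[0.1, -0.3], [-0.6, -0.4], [-0.5, 0.3], [0.0, 0.2], [0.4, -0.2], [0.7, 0.5], [-0.2, -0.1]]
all [546.6 175.9   1.5] 13.89
[[0.2, -0.3], [-0.4, -0.2], [-0.5, 0.6], [-0.1, 0.2], [0.4, -0.1], [0.7, 0.6], [-0.4, 0.0], [-0.4, -0.1], [-0.4, 0.2], [0.5, 0.6], [0.4, 0.3], [-0.5, 0.2], [0.7, -0.8], [0.5, 0.3]]
[547.04871122 176.1488654 ] 14.097401701002351
```

Request:
{"name": "arm_command", "arguments": {"series": [0.0128,-0.05,0.02,0,0,-0.0116,0.0128,-0.0911,0.02,0,0,-0.0116,0.0128,-0.0911,0.02,0,0,-0.0116,0.0128,-0.0911,0.005,0,0,-0.0116,0.0128,-0.0911,0,0,0,-0.0116,0.0128,-0.0911,0,0,0,-0.0116,0.0128,-0.0911,0,0,0,-0.0116,0.0128,-0.0911,0,0,0,-0.0116,0.0128,-0.0911,0,0,0,-0.0116,0.0128,-0.0911,0,0,0,-0.0116,0,-0.04,0,0,0,0,0,0,0,0,0,0], "hand": 0, "newtons": 15}}

```text
time_s: 3.03
ee_pos: [541.6, -200.8, 274.3]
ee_rot: [180.0, 0.1, 11.9]
force: [-0.2, 0.4, -0.5]
gripper_width: 14.2
```

Request:
{"name": "arm_command", "arguments": {"series": [0,0,0,0,0,0,0,0,0,0,0,0]}}

```text
time_s: 3.2
ee_pos: [541.5, -196.9, 274.9]
ee_rot: [-179.9, 0.0, 12.1]
force: [-0.6, 0.1, -0.0]
gripper_width: 1.6
```

Run:
```python
from h import *
s,f=snap('wrist','w2'); print(s['time_s'],s['ee_pos'],s['ee_rot'],s['force'],s['gripper_width'])
snap('side','s2')
```

```text
3.2 [ 541.52541375 -196.85868756  274.89384087] [-1.79938261e+02  1.14005754e-02  1.20743260e+01] [-0.62531637  0.09248918 -0.01541373] 1.63478998569644
```

View pics/w2.png

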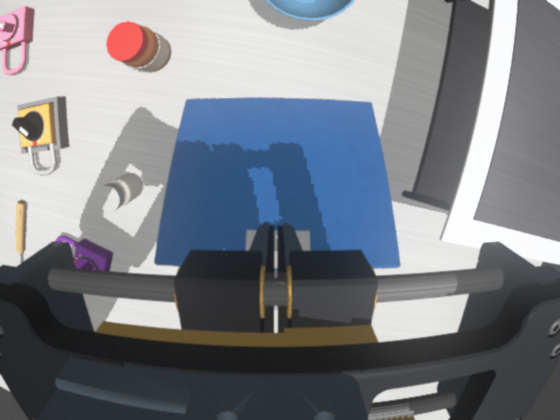

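View pics/s2.png

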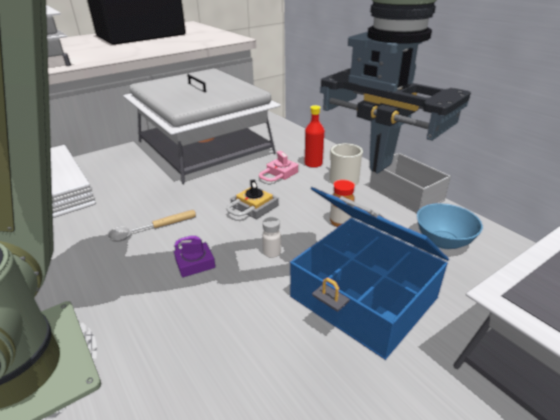

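```bash
cat > fit3.py <<'E'
from fit import *; from wf import *
pk=pickle.load(open('pics/w2.pkl','rb'))
W=[((187,98),(0,100,6)),((372,103),(0,-100,6)),((398,266),(-180,-100,6)),((157,263),(-180,100,6))]
def r3(p): return np.concatenate([r(p),np.concatenate([2*(wproj(pk,lid(p,X))-u) for u,X in W])])
q=least_squares(r3,o2.x,loss='soft_l1').x
print('box',q[:3].round(1),np.degrees(q[3:]).round(1));print(r3(q).reshape(-1,2).round(1).tolist())
print('eye',lp(q,(-107,0,115)),'push',lid(q,(-140,0,6)),'hinge',lid(q,(0,0,0)),'tip',lid(q,(-212,0,0)))
E
python3 fit3.py|tail -3
```

```text
box [ 541.6 -199.5   -1.6] [11.2 42.5]
[[-0.1, -0.4], [0.3, 0.1], [-0.4, 0.7], [-0.8, -0.8], [0.7, 2.2], [-1.3, 0.1], [1.8, 0.1], [1.2, 0.9], [-0.3, 3.7], [-0.3, -0.2], [0.6, 0.2], [-1.2, 0.8], [-0.7, 1.2], [-1.4, 1.1], [-1.6, 3.3], [-0.7, 0.6], [0.1, -2.3], [4.5, 0.6], [-4.4, -0.5]]
eye [ 436.58378895 -220.25622299  113.42427274] push [ 532.52012563 -201.33287207  182.8805812 ] hinge [ 629.85975424 -182.13272317   83.92427274] tip [ 476.44087345 -212.39445108  227.07061338]
```

Request:
{"name": "arm_command", "arguments": {"series": [0,0,-0.03,0,0,0,0,0,-0.03,0,0,0,0,0,-0.03,0,0,0,0,0,-0.03,0,0,0,0,0,-0.03,0,0,0,-0.0023,-0.0005,-0.0075,0,0,0,-0.0023,-0.0005,-0.0075,0,0,0,-0.0023,-0.0005,-0.0075,0,0,0,-0.0023,-0.0005,-0.0075,0,0,0,-0.0023,-0.0005,-0.0075,0,0,0,-0.0023,-0.0005,-0.0075,0,0,0,-0.0023,-0.0005,-0.0075,0,0,0,-0.0023,-0.0005,-0.0075,0,0,0]}}

```text
time_s: 4.38
ee_pos: [534.3, -200.3, 191.0]
ee_rot: [180.0, -0.0, 12.0]
force: [0.8, -0.1, 1.1]
gripper_width: 0.3
```

Request:
{"name": "arm_command", "arguments": {"series": [-0.0023,-0.0005,-0.0075,0,0,0,-0.0023,-0.0005,-0.0075,0,0,0,-0.0023,-0.0005,-0.0075,0,0,0,-0.0023,-0.0005,-0.0075,0,0,0,-0.0023,-0.0005,-0.0075,0,0,0,-0.0023,-0.0005,-0.0075,0,0,0,-0.0023,-0.0005,-0.0075,0,0,0,-0.0023,-0.0005,-0.0075,0,0,0]}}

```text
time_s: 5.05
ee_pos: [526.8, -201.8, 166.6]
ee_rot: [180.0, 0.0, 12.0]
force: [-0.5, -0.6, 2.3]
gripper_width: 0.6
```

Request:
{"name": "arm_command", "arguments": {"series": [-0.0023,-0.0005,-0.0075,0,0,0,-0.0023,-0.0005,-0.0075,0,0,0,-0.0023,-0.0005,-0.0075,0,0,0,-0.0023,-0.0005,-0.0075,0,0,0,-0.0023,-0.0005,-0.0075,0,0,0,-0.0023,-0.0005,-0.0075,0,0,0,-0.0023,-0.0005,-0.0075,0,0,0,-0.0023,-0.0005,-0.0075,0,0,0,-0.0023,-0.0005,-0.0075,0,0,0,-0.0023,-0.0005,-0.0075,0,0,0,-0.0023,-0.0005,-0.0075,0,0,0,-0.0023,-0.0005,-0.0075,0,0,0,-0.0023,-0.0005,-0.0075,0,0,0,-0.0023,-0.0005,-0.0075,0,0,0]}}

```text
time_s: 6.22
ee_pos: [514.3, -204.5, 124.7]
ee_rot: [180.0, -0.0, 12.0]
force: [0.6, -0.5, 1.2]
gripper_width: 0.8
```

Request:
{"name": "arm_command", "arguments": {"series": [-0.0023,-0.0005,-0.005,0,0,0,-0.0023,-0.0005,-0.005,0,0,0,-0.0023,-0.0005,-0.005,0,0,0,-0.0023,-0.0005,-0.005,0,0,0,-0.0023,-0.0005,-0.005,0,0,0]}}

```text
time_s: 6.63
ee_pos: [509.5, -205.7, 114.9]
ee_rot: [180.0, -0.0, 12.0]
force: [0.9, 0.4, 1.0]
gripper_width: 0.4
```

Now the last ~13 mm in small vertical steps, watching force.

Request:
{"name": "arm_command", "arguments": {"series": [0,0,-0.004,0,0,0,0,0,-0.004,0,0,0,0,0,-0.004,0,0,0,0,0,-0.004,0,0,0,0,0,-0.004,0,0,0,0,0,-0.003,0,0,0]}}

```text
time_s: 7.13
ee_pos: [509.2, -205.5, 105.5]
ee_rot: [-180.0, 0.0, 12.0]
force: [-0.1, 0.5, 0.4]
gripper_width: 0.2
```

Request:
{"name": "arm_command", "arguments": {"series": [0,0,-0.0025,0,0,0,0,0,-0.0025,0,0,0]}}

```text
time_s: 7.3
ee_pos: [509.3, -205.5, 103.6]
ee_rot: [-180.0, 0.0, 12.0]
force: [0.3, -0.2, 1.6]
gripper_width: 0.6
```

Request:
{"name": "arm_command", "arguments": {"series": [0,0,-0.0025,0,0,0,0,0,-0.0025,0,0,0]}}

```text
time_s: 7.47
ee_pos: [509.4, -205.5, 102.7]
ee_rot: [-180.0, 0.0, 12.0]
force: [-4.1, 1.3, 14.7]
gripper_width: 0.3
```

Request:
{"name": "arm_command", "arguments": {"series": [0,0,0.02,0,0,0,0,0,0.06,0,0,0,0,0,0.09,0,0,0,0,0.03,0.09,0,0,0,0.009,0.09,0.03,0,0,0.15,0.01,0.1,0,0,0,0.15,0.01,0.1,0,0,0,0.15,0.01,0.1,0,0,0,0.15,0.01,0.1,0,0,0,0.15,0.01,0.1,0,0,0,0.15,0.01,0.1,0,0,0,0.15], "hand": 0.6}}

```text
time_s: 8.38
ee_pos: [537.1, 84.5, 218.2]
ee_rot: [179.9, -0.1, 59.5]
force: [0.8, -0.2, 0.6]
gripper_width: 54.6
```

Run:
```python
from h import *
s,f=snap('side','s3'); print(s['time_s'],s['ee_pos'],s['ee_rot'],s['force'],s['gripper_width'])
import cv2
cv2.imwrite('pics/s3c.png',cv2.resize(f['frame'][180:360,260:480,::-1],None,fx=3,fy=3,interpolation=cv2.INTER_CUBIC))
```

```text
8.3833 [537.09417929  84.5378875  218.22848182] [ 1.79945813e+02 -5.16121343e-02  5.95455714e+01] [ 0.81414118 -0.20406925  0.59164984] 54.559179364392705
```

View pics/s3c.png

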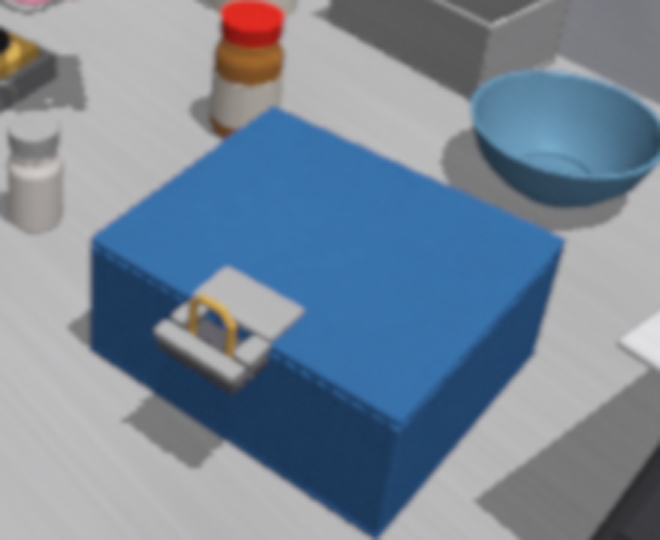

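Request:
{"name": "arm_command", "arguments": {"series": [0.0062,0.058,0,0,0,0.011,0.0062,0.0585,-0.02,0,0,0,0.0062,0.0585,-0.04,0,0,0,0.0062,0.0588,-0.06,0,0,0,0,0,-0.08,0,0,0,0,0,-0.04,0,0,0,0,0,-0.01,0,0,0,0,0,0,0,0,0,0,0,0,0,0,0], "hand": 0.45}}

```text
time_s: 9.18
ee_pos: [547.9, 176.0, 118.8]
ee_rot: [179.9, -0.1, 59.7]
force: [-0.1, -0.5, 0.1]
gripper_width: 41.1
```

Run:
```python
from h import *
s,f=snap('wrist','w4'); print(s['time_s'],s['ee_pos'],s['ee_rot'],s['force'],s['gripper_width'])
s,f=snap('scene','sc4');
cv2.imwrite('pics/sc4c.png',cv2.resize(f['frame'][190:300,290:430,::-1],None,fx=5,fy=5,interpolation=cv2.INTER_CUBIC))
```

```text
9.1833 [547.88924873 175.96792484 118.83672573] [ 1.79918904e+02 -8.91034031e-02  5.96734501e+01] [-0.07647687 -0.4714601   0.07032858] 41.09139844013024
```

View pics/w4.png

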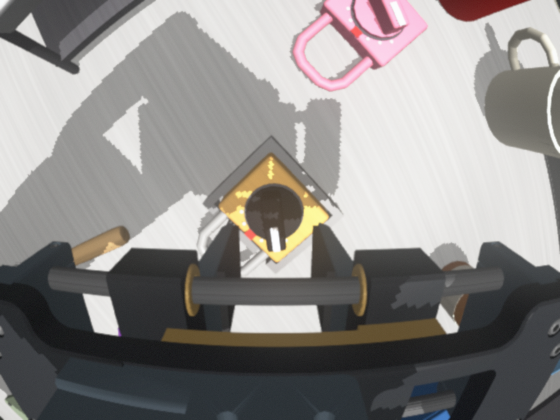

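View pics/sc4c.png

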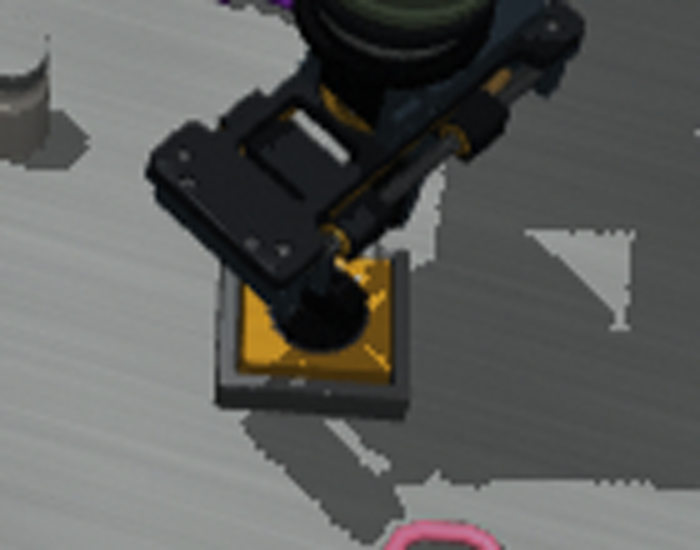

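Run:
```python
from wf import *
pk=pickle.load(open('pics/w4.pkl','rb'))
a=np.radians(14+45.8)
for P in [(546.7,176,40.5)]+[(546.7+k*np.cos(a),176+k*np.sin(a),65.5) for k in(20,0,-20)]: print(wproj(pk,P).round(1))
im=cv2.imread('pics/w4.png'); cv2.imwrite('pics/w4c.png',cv2.resize(im[130:280,190:350],None,fx=4,fy=4,interpolation=cv2.INTER_CUBIC))
```

```text
[274.  215.4]
[273.9 198.9]
[273.9 226.4]
[274.  252.4]
```

View pics/w4c.png

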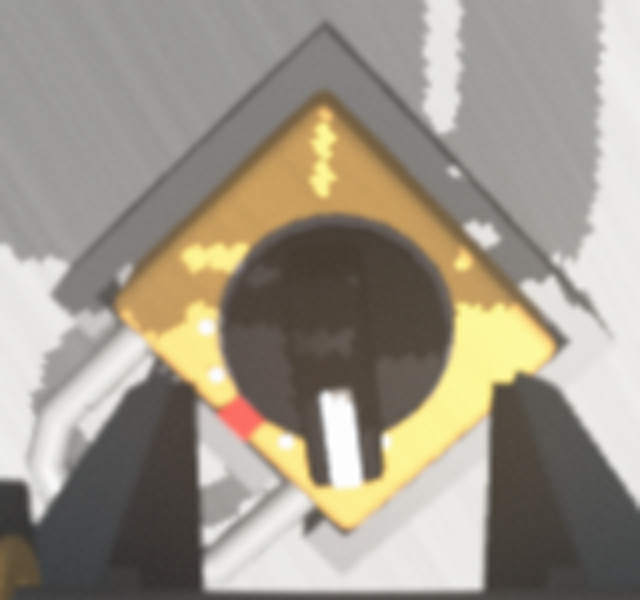

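Run:
```python
from wf import *
from scipy.optimize import least_squares
pk=pickle.load(open('pics/w4.pkl','rb'))
# corners: top (30,35)? left(-30,35), right (30,-35), bottom(-30,-35)
W=[((323,92),(30,35,28)),((118,305),(-30,35,28)),((557,345),(30,-35,28)),((345,528),(-30,-35,28)),((337,328),(0,0,34.5)),((241,418),(-28,0,28))]
W=[(np.array(p)/4+(190,130),X) for p,X in W]
def lp(p,X):
    c,s=np.cos(p[2]),np.sin(p[2]); return np.array([c*X[0]-s*X[1]+p[0],s*X[0]+c*X[1]+p[1],X[2]+p[3]])
g=lambda p:np.concatenate([wproj(pk,lp(p,X))-u for u,X in W])
q=least_squares(g,[546,176,.24,6]);p=q.x;print(p[:2],np.degrees(p[2]),p[3]);print(g(p).reshape(-1,2).round(1).tolist())
g6=lambda p:g([*p,6]);q=least_squares(g6,[546,176,.24]).x;print(q,np.degrees(q[2]))
for d in(40,43,46,49,52):
    a=p[2]+np.radians(d); P=[lp(p,(k*np.cos(np.radians(d)),k*np.sin(np.radians(d)),59.5)) for k in(-20,0)]
    print(d,[wproj(pk,x).round(1) for x in P])
```

```text
[546.53335551 175.49480894] 13.527566327683683 -0.9958486558854516
[[0.1, 1.4], [-1.4, -0.7], [0.6, -0.3], [1.0, -0.2], [-0.0, 1.3], [-0.3, -1.5]]
[5.47719238e+02 1.77300051e+02 2.35898346e-01] 13.515979643455285
40 [array([271.3, 249. ]), array([274.1, 223.8])]
43 [array([272.7, 249.1]), array([274.1, 223.8])]
46 [array([274.1, 249.2]), array([274.1, 223.8])]
49 [array([275.5, 249.1]), array([274.1, 223.8])]
52 [array([276.9, 249. ]), array([274.1, 223.8])]
```

Request:
{"name": "arm_command", "arguments": {"series": [-0.001,0.001,-0.05,0,0,0.08,0,0,-0.05,0,0,0,0,0,-0.03,0,0,0,0,0,-0.02,0,0,0,0,0,-0.01,0,0,0,0,0,0,0,0,0]}}

```text
time_s: 9.78
ee_pos: [546.9, 176.3, 54.0]
ee_rot: [180.0, -0.0, 63.3]
force: [-0.1, 0.5, -0.4]
gripper_width: 41.2
```

Request:
{"name": "arm_command", "arguments": {"series": [0,0,0,0,0,0,0,0,0,0,0,0,0,0,0,0,0,0,0,0,0,0,0,0,0,0,0,0,0,0], "hand": 0, "newtons": 12}}

```text
time_s: 10.2
ee_pos: [546.7, 176.6, 54.3]
ee_rot: [180.0, -0.0, 63.3]
force: [-0.4, 1.1, 1.1]
gripper_width: 13.9
```

Request:
{"name": "arm_command", "arguments": {"series": [0,0,0,0,0,-0.08,0,0,0,0,0,-0.095,0,0,0,0,0,-0.095,0,0,0,0,0,-0.095,0,0,0,0,0,-0.095,0,0,0,0,0,-0.095,0,0,0,0,0,-0.095,0,0,0,0,0,-0.095,0,0,0,0,0,-0.095,0,0,0,0,0,-0.095,0,0,0,0,0,-0.095,0,0,0,0,0,-0.095,0,0,0,0,0,0,0,0,0,0,0,0]}}

```text
time_s: 11.37
ee_pos: [546.8, 176.5, 54.3]
ee_rot: [-180.0, -0.0, 12.8]
force: [-0.5, -0.4, 5.5]
gripper_width: 14.2
```

Run:
```python
from h import *
s,f=snap('wrist','w5'); print(s['time_s'],s['ee_pos'],s['ee_rot'],s['force'],s['torque'],s['gripper_width'])
cv2.imwrite('pics/w5c.png',cv2.resize(f['frame'][150:350,180:370,::-1],None,fx=3,fy=3,interpolation=cv2.INTER_CUBIC))
```

```text
11.3667 [546.81966993 176.53960353  54.31209317] [-1.79991975e+02 -4.80587437e-02  1.27856364e+01] [-0.47198931 -0.44502094  5.52671885] [ 0.03017184  0.30801859 -0.05681544] 14.187779620617093
```

View pics/w5c.png

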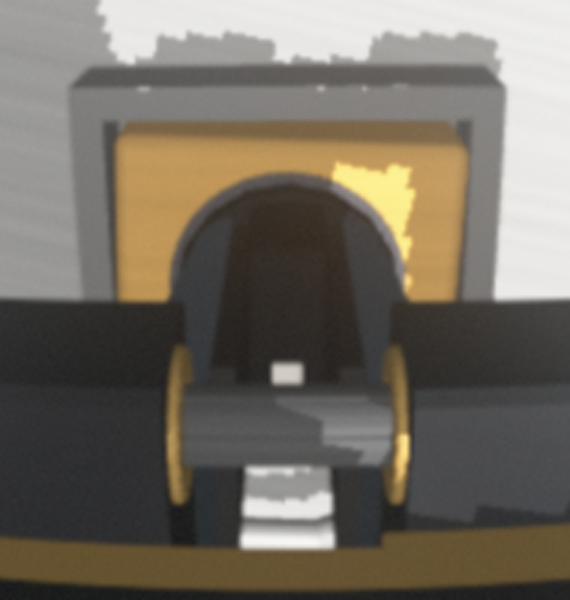

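Request:
{"name": "arm_command", "arguments": {"series": [0,0,0,0,0,0,0,0,0,0,0,0,0,0,0.01,0,0,0,0,0,0.05,0,0,0,0,0,0.07,0,0,0,0,0,0.07,0,0,0,-0.03,-0.01,0.05,0,0,0.1,-0.03,-0.01,0,0,0,0.15,-0.03,-0.01,0,0,0,0.15,0,0,0,0,0,0,0,0,0,0,0,0], "hand": 0.42}}

```text
time_s: 12.33
ee_pos: [510.5, 164.3, 154.0]
ee_rot: [180.0, -0.0, 30.5]
force: [0.5, -0.7, -0.9]
gripper_width: 38.5
```

Run:
```python
from h import *
s,f=snap('wrist','w6'); print(s['time_s'],s['ee_pos'],s['ee_rot'],s['force'],s['torque'],s['gripper_width'])
cv2.imwrite('pics/w6c.png',cv2.resize(f['frame'][100:300,180:370,::-1],None,fx=3,fy=3,interpolation=cv2.INTER_CUBIC))
```

```text
12.3333 [510.48218771 164.27795664 153.96066609] [ 1.79983838e+02 -2.30320699e-02  3.05274780e+01] [ 0.47473779 -0.65356168 -0.90821058] [-0.13656819  0.15354398 -0.03609251] 38.50003295610121
```

View pics/w6c.png

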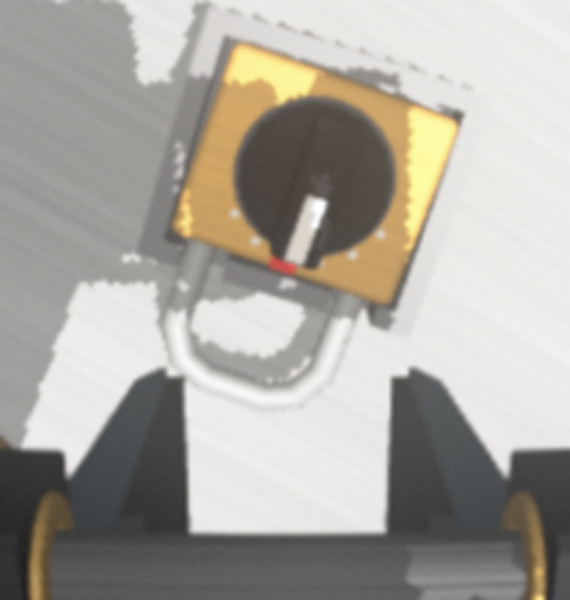

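Run:
```python
from wf import *
from scipy.optimize import least_squares
pk=pickle.load(open('pics/w6.pkl','rb'))
W=[((230,40),(30,35,28)),((460,118),(30,-35,28)),((393,303),(-30,-35,28)),((175,238),(-30,35,28)),((265,405),(-78.5,0,14)),((314,176),(0,0,34.5))]
W=[(np.array(p)/3+(180,100),X) for p,X in W]
def lp(p,X):
    c,s=np.cos(p[2]),np.sin(p[2]); return np.array([c*X[0]-s*X[1]+p[0],s*X[0]+c*X[1]+p[1],X[2]+p[3]])
g=lambda p:np.concatenate([wproj(pk,lp(p,X))-u for u,X in W])
q=least_squares(g,[546,176,.24,6]);p=q.x;print(p[:2],np.degrees(p[2]),p[3]);print(g(p).reshape(-1,2).round(1).tolist())
q=least_squares(lambda p:g([*p,6]),[546,176,.24]).x;print(q,np.degrees(q[2]),lp([*q,6],(-74,0,14)))
p=[*q,6]
for d in(-23,-10,0,10,23):
    a=np.radians(d); print(d,(wproj(pk,lp(p,(-20*np.cos(a),-20*np.sin(a),59.5)))-[180,100])*3)
```

```text
[546.84715    175.16568512] 15.225392560816134 2.3273583558716915
[[-0.5, 2.0], [-0.1, -2.2], [2.8, -0.6], [0.8, 1.2], [-4.7, -1.6], [1.4, 1.0]]
[5.47343405e+02 1.75551275e+02 2.65787673e-01] 15.228511890136366 [475.94184851 156.11374246  20.        ]
-23 [273.59678529 252.05421849]
-10 [288.30482983 260.94503912]
0 [300.76210283 265.44564358]
10 [313.81293219 267.77215582]
23 [331.04036779 267.45148302]
```

Request:
{"name": "arm_command", "arguments": {"series": [-0.008,-0.001,0,0,0,0.148,-0.008,-0.001,0,0,0,0.148,-0.008,-0.002,0,0,0,0.148,-0.008,-0.001,0,0,0,0.148,-0.008,-0.001,0,0,0,0.148,-0.008,-0.002,0,0,0,0.148,-0.008,-0.001,0,0,0,0.148,-0.008,-0.001,0,0,0,0.148,-0.008,-0.002,-0.03,0,0,0.148,-0.008,-0.001,-0.05,0,0,0.148,-0.008,-0.001,-0.04,0,0,0.144,0,0,0,0,0,0,0,0,0,0,0,0], "hand": 0.285}}

```text
time_s: 13.47
ee_pos: [475.6, 158.9, 105.1]
ee_rot: [-179.9, 0.0, 103.5]
force: [-0.8, 0.7, 0.2]
gripper_width: 26.0
```

Run:
```python
from wf import *
s,f=snap('wrist','w7'); print(s['time_s'],s['ee_pos'],s['ee_rot'],s['force'],s['gripper_width'])
cv2.imwrite('pics/w7c.png',cv2.resize(f['frame'][140:340,180:400,::-1],None,fx=3,fy=3,interpolation=cv2.INTER_CUBIC))
pk=(s,f);a=np.radians(13.6)
for X in [(-74,0),(-78.5,0),(-69.5,0),(-74,20),(-74,-20)]:
    P=np.array([547+X[0]*np.cos(a)-X[1]*np.sin(a),176+X[0]*np.sin(a)+X[1]*np.cos(a),20]); print(X,P,(wproj(pk,P)-[180,140])*3)
```

```text
13.4667 [475.63011133 158.85150951 105.12027103] [-1.79914878e+02  5.88565772e-03  1.03530249e+02] [-0.75891959  0.69350343  0.15728628] 25.951208095563857
(-74, 0) [475.07488596 158.59948363  20.        ] [284.58767758 216.31977585]
(-78.5, 0) [470.70106145 157.54134412  20.        ] [267.55280832 216.31502118]
(-69.5, 0) [479.44871046 159.65762314  20.        ] [301.62444827 216.3187939 ]
(-74, 20) [470.3720437  178.03870364  20.        ] [284.52301693 142.56198578]
(-74, -20) [479.77772822 139.16026362  20.        ] [284.65538487 286.70508501]
```

View pics/w7c.png

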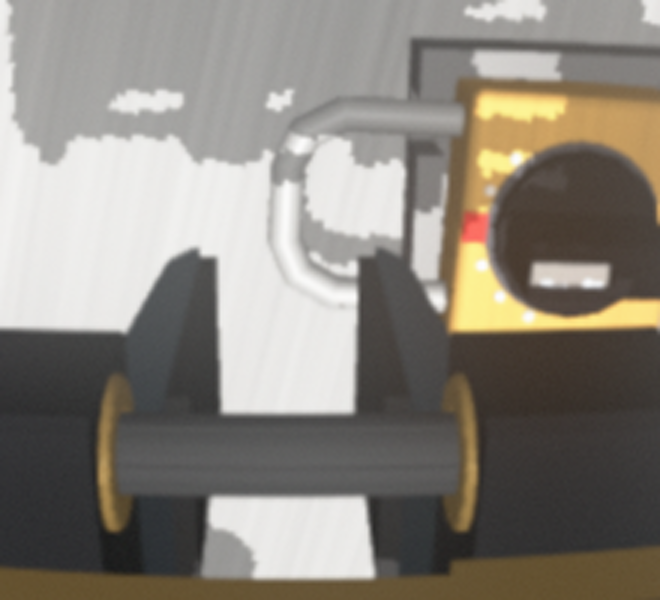

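Request:
{"name": "arm_command", "arguments": {"series": [-0.0015,0.005,-0.04,0,0,-0.025,0,0,-0.05,0,0,0,0,0,-0.03,0,0,0,0,0,-0.02,0,0,0,0,0,-0.015,0,0,0,0,0,-0.01,0,0,0,0,0,0,0,0,0]}}

```text
time_s: 14.1
ee_pos: [475.1, 160.8, 39.7]
ee_rot: [180.0, -0.0, 102.6]
force: [0.8, 0.3, -0.6]
gripper_width: 25.9
```

Run:
```python
from wf import *
s,f=snap('wrist','w8'); print(s['time_s'],s['ee_pos'],s['ee_rot'],s['force'],s['gripper_width'])
cv2.imwrite('pics/w8c.png',cv2.resize(f['frame'][140:340,180:400,::-1],None,fx=3,fy=3,interpolation=cv2.INTER_CUBIC))
s,f=snap('side','s8')
cv2.imwrite('pics/s8c.png',cv2.resize(f['frame'][100:240,180:340,::-1],None,fx=4,fy=4,interpolation=cv2.INTER_CUBIC))
```

```text
14.1 [475.09410644 160.83173071  39.71316134] [ 1.79986263e+02 -2.96065586e-04  1.02596264e+02] [ 0.84036924  0.29122365 -0.558139  ] 25.88085498438623
```

View pics/w8c.png

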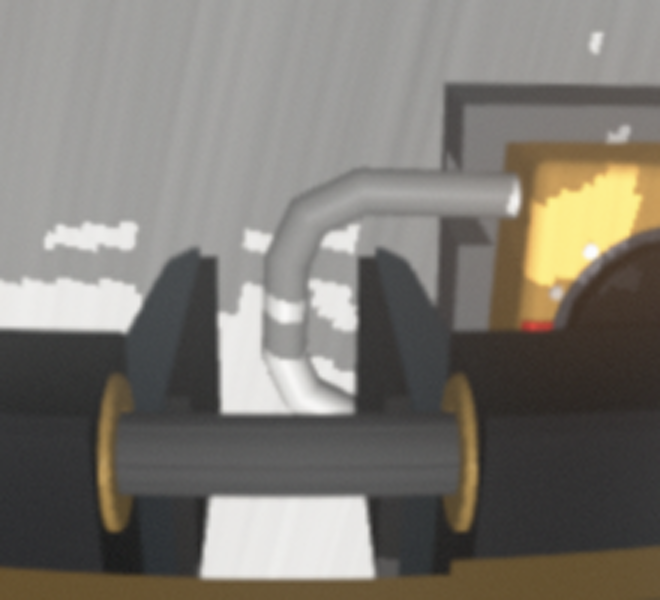

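View pics/s8c.png

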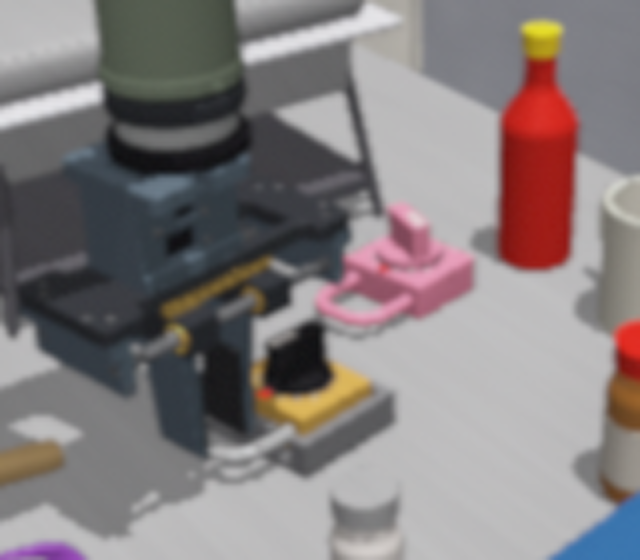

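Run:
```python
from wf import *
pk=pickle.load(open('pics/w8.pkl','rb')); s=pk[0]
R=Ro.from_euler('xyz',s['ee_rot'],degrees=True).as_matrix()
for dx in(29,24.5,20,0,-20,-29):
  for dy in (0,30):
    P=s['ee_pos']+R@[dx,dy,0]; P[2]=20; print(dx,dy,((wproj(pk,P)-[180,140])*3).round())
```

```text
29 0 [287. 175.]
29 30 [442. 175.]
24.5 0 [287. 197.]
24.5 30 [441. 197.]
20 0 [287. 220.]
20 30 [440. 219.]
0 0 [286. 314.]
0 30 [435. 313.]
-20 0 [286. 402.]
-20 30 [429. 400.]
-29 0 [286. 439.]
-29 30 [427. 437.]
```

Request:
{"name": "arm_command", "arguments": {"series": [0,0,-0.015,0,0,0,0,0,-0.015,0,0,0,0,0,-0.012,0,0,0,0,0,-0.005,0,0,0,0,0,0,0,0,0]}}

```text
time_s: 14.62
ee_pos: [474.3, 160.6, 20.2]
ee_rot: [-179.9, 0.0, 102.6]
force: [0.8, -0.5, 0.3]
gripper_width: 26.1
```

Request:
{"name": "arm_command", "arguments": {"series": [0,0,0,0,0,0,0,0,0,0,0,0,0,0,0,0,0,0,0,0,0,0,0,0], "hand": 0, "newtons": 12}}

```text
time_s: 14.95
ee_pos: [475.5, 161.1, 21.3]
ee_rot: [179.9, -0.0, 102.6]
force: [1.2, 1.2, -0.4]
gripper_width: 11.1
```

Request:
{"name": "arm_command", "arguments": {"series": [-0.0049,-0.0011,0,0,0,0,-0.0049,-0.0011,0,0,0,0,-0.0049,-0.0011,0,0,0,0,-0.0049,-0.0011,0,0,0,0,-0.0049,-0.0011,0,0,0,0]}}

```text
time_s: 15.37
ee_pos: [465.2, 158.7, 21.2]
ee_rot: [179.9, -0.0, 102.6]
force: [2.3, 1.3, 0.6]
gripper_width: 11.0
```

Request:
{"name": "arm_command", "arguments": {"series": [-0.0049,-0.0011,0,0,0,0,-0.0049,-0.0011,0,0,0,0,-0.0049,-0.0011,0,0,0,0,-0.0049,-0.0011,0,0,0,0,-0.0049,-0.0011,0,0,0,0]}}

```text
time_s: 15.78
ee_pos: [455.1, 156.4, 21.0]
ee_rot: [180.0, -0.0, 102.6]
force: [2.6, 2.0, 1.0]
gripper_width: 11.0
```

Request:
{"name": "arm_command", "arguments": {"series": [-0.0049,-0.0011,0,0,0,0]}}

```text
time_s: 15.87
ee_pos: [453.1, 155.9, 21.0]
ee_rot: [180.0, -0.0, 102.6]
force: [2.3, 2.2, 1.1]
gripper_width: 11.2
```

Request:
{"name": "arm_command", "arguments": {"series": [-0.0025,-0.0006,0,0,0,0,-0.0025,-0.0006,0,0,0,0]}}

```text
time_s: 16.03
ee_pos: [451.8, 155.6, 21.1]
ee_rot: [179.9, 0.0, 102.7]
force: [3.8, 2.4, 0.8]
gripper_width: 11.1
```

Pulled about 24 mm; go on gently until force shows the end stop.

Request:
{"name": "arm_command", "arguments": {"series": [-0.0025,-0.0006,0,0,0,0,0,0,0,0,0,0]}}

```text
time_s: 16.2
ee_pos: [451.7, 155.5, 21.3]
ee_rot: [179.8, 0.0, 102.7]
force: [5.0, 2.2, -0.6]
gripper_width: 11.2
```

Request:
{"name": "arm_command", "arguments": {"series": [-0.0025,-0.0006,0,0,0,0,0,0,0,0,0,0]}}

```text
time_s: 16.37
ee_pos: [451.6, 155.4, 21.3]
ee_rot: [179.7, 0.0, 102.7]
force: [7.0, 1.1, -2.1]
gripper_width: 10.8
```

Request:
{"name": "arm_command", "arguments": {"series": [0.004,0.001,0,0,0,0,0,0,0,0,0,0,0,0,0,0,0,0,0,0,0.02,0,0,0,0,0,0.05,0,0,0,0,0,0.08,0,0,0,0,0,0.09,0,0,0,0.01,0.002,0.06,0,0,-0.1,0.01,0.002,0,0,0,-0.155,0.01,0.002,0,0,0,-0.155,0.01,0.002,0,0,0,-0.155,0.01,0.002,0,0,0,-0.155,0.01,0.002,0,0,0,-0.155,0.01,0.002,0,0,0,-0.155,0.01,0.002,0,0,0,-0.155,0.01,0.002,0,0,0,-0.155,0.01,0.002,0,0,0,-0.155,0,0,0,0,0,-0.155,0,0,0,0,0,-0.155,0,0,0,0,0,-0.155], "hand": 0.3}}

```text
time_s: 18.03
ee_pos: [489.9, 163.0, 141.1]
ee_rot: [180.0, 0.1, 14.1]
force: [-0.2, 0.2, -0.0]
gripper_width: 27.2
```

Request:
{"name": "arm_command", "arguments": {"series": [0,0,0,0,0,-0.04,0,0,0,0,0,0], "hand": 0.5}}

```text
time_s: 18.2
ee_pos: [490.0, 163.0, 141.2]
ee_rot: [180.0, 0.1, 12.6]
force: [1.0, 0.1, -1.0]
gripper_width: 37.8
```

Run:
```python
from wf import *
s,f=snap('wrist','w9'); print(s['time_s'],s['ee_pos'],s['ee_rot'],s['force'],s['gripper_width'])
cv2.imwrite('pics/w9c.png',cv2.resize(f['frame'][80:280,170:390,::-1],None,fx=3,fy=3,interpolation=cv2.INTER_CUBIC))
```

```text
18.2 [489.95180336 163.04165519 141.15524777] [1.79982382e+02 8.49807318e-02 1.26143464e+01] [ 1.00216195  0.06683765 -0.99827241] 37.765827392253584
```

View pics/w9c.png

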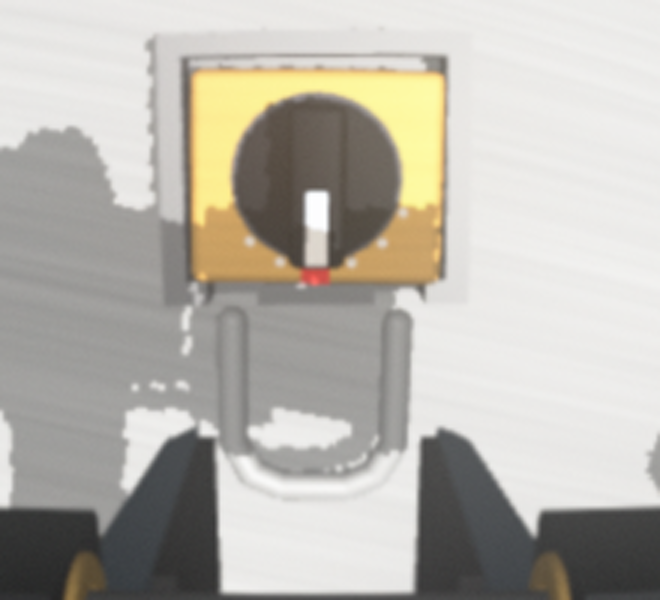

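Run:
```python
from wf import *
from scipy.optimize import least_squares
pk=pickle.load(open('pics/w9.pkl','rb'))
W=[((192,72),(30,35,28)),((445,72),(30,-35,28)),((440,285),(-30,-35,28)),((192,280),(-30,35,28)),((317,178),(0,0,34.5)),((315,498),None)]
W=[(np.array(p)/3+(170,80),X) for p,X in W]
def lp(p,X):
    c,s=np.cos(p[2]),np.sin(p[2]); return np.array([c*X[0]-s*X[1]+p[0],s*X[0]+c*X[1]+p[1],X[2]+p[3]])
def g(p): return np.concatenate([wproj(pk,lp(p,X or (-78.5-p[4],0,14)))-u for u,X in W])
for z in (2,4,6):
    q=least_squares(lambda p:g([*p[:3],z,p[3]]),[546,176,.24,20]).x;print(z,q,np.degrees(q[2]));print(g([*q[:3],z,q[3]]).reshape(-1,2).round(1).tolist())
```

```text
2 [5.43698792e+02 1.74835430e+02 2.12357596e-01 2.37949131e+01] 12.167193973146764
[[-0.2, -0.7], [0.1, 0.0], [-0.2, -0.3], [0.5, 0.7], [0.1, 0.3], [-0.2, -0.0]]
4 [5.43856676e+02 1.74873524e+02 2.12351198e-01 2.30809640e+01] 12.16682739549969
[[-0.6, -1.0], [0.4, -0.2], [0.0, -0.1], [0.2, 0.9], [0.1, 0.3], [-0.2, -0.0]]
6 [5.44014469e+02 1.74911597e+02 2.12344754e-01 2.23669212e+01] 12.166458206089066
[[-0.9, -1.2], [0.7, -0.4], [0.3, 0.2], [-0.1, 1.2], [0.1, 0.3], [-0.2, -0.0]]
```

Request:
{"name": "arm_command", "arguments": {"series": [0.03,0.007,0,0,0,0,0.05,0.011,-0.01,0,0,0,0.05,0.011,-0.04,0,0,0,0.004,0.001,-0.05,0,0,0,0,0,-0.05,0,0,0,0,0,-0.04,0,0,0,0,0,-0.02,0,0,0,0,0,-0.008,0,0,0,0,0,0,0,0,0]}}

```text
time_s: 19.0
ee_pos: [544.1, 175.3, 53.5]
ee_rot: [180.0, 0.1, 12.7]
force: [0.1, 0.7, 0.0]
gripper_width: 45.6
```

Request:
{"name": "arm_command", "arguments": {"series": [0,0,0,0,0,0,0,0,0,0,0,0,0,0,0,0,0,0,0,0,0,0,0,0,0,0,0,0,0,0,0,0,0,0,0,0], "hand": 0, "newtons": 45}}

```text
time_s: 19.5
ee_pos: [544.6, 175.4, 54.3]
ee_rot: [180.0, -0.0, 12.6]
force: [-0.9, -0.0, 1.4]
gripper_width: 13.7
```

Request:
{"name": "arm_command", "arguments": {"series": [0,0,0.01,0,0,0,0,0,0.013,0,0,0,0,0,0.015,0,0,0,0,0,0.02,0,0,0,0,0,0.02,0,0,0,0,0,0.02,0,0,0,0,0,0,0,0,0]}}

```text
time_s: 20.08
ee_pos: [545.5, 175.7, 95.1]
ee_rot: [-180.0, -0.2, 12.6]
force: [0.7, 0.3, -3.9]
gripper_width: 13.8
```

Run:
```python
from wf import *
s,f=snap('side','s10'); print(s['time_s'],s['ee_pos'],s['ee_rot'],s['force'],s['torque'],s['gripper_width'])
cv2.imwrite('pics/s10c.png',cv2.resize(f['frame'][60:240,160:360,::-1],None,fx=3.3,fy=3.3,interpolation=cv2.INTER_CUBIC))
```

```text
20.0833 [545.47500876 175.69210593  95.1495305 ] [-179.98906922   -0.20621979   12.63987349] [ 0.66425815  0.31386016 -3.90843539] [-0.0939721   0.03577098 -0.00558327] 13.796346347382404
```

View pics/s10c.png

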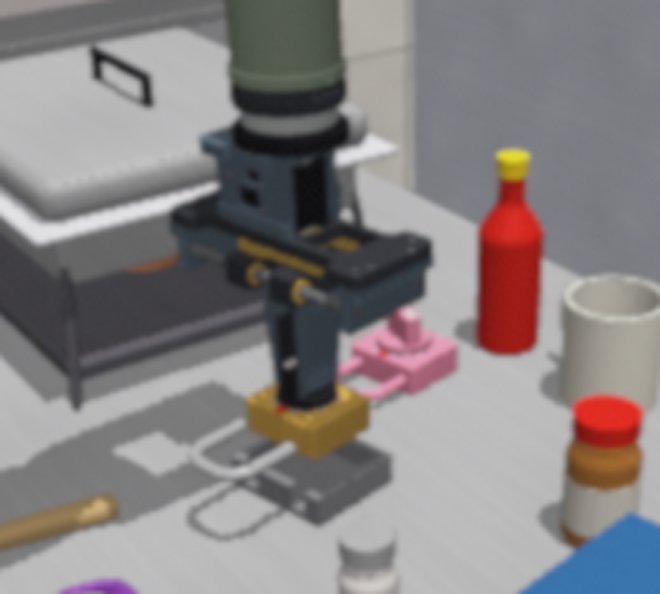

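Request:
{"name": "arm_command", "arguments": {"series": [0,0,0.03,0,0,0,0,0,0.06,0,0,0,0,0,0.07,0,0,0,0,0,0.06,0,0,0,-0.0026,-0.03,0.04,0,0,0,-0.0026,-0.06,0,0,0,0,-0.0026,-0.075,0,0,0,0,-0.0026,-0.075,0,0,0,0,-0.0026,-0.075,0,0,0,0,-0.0026,-0.075,0,0,0,0,-0.0026,-0.075,0,0,0,0,-0.0026,-0.075,0,0,0,0,-0.0026,-0.075,0,0,0,0,-0.0026,-0.075,0,0,0,0,-0.0026,-0.075,0,0,0,0,-0.0026,-0.075,0,0,0,0,-0.0026,-0.06,0,0,0,0,-0.0026,-0.039,0,0,0,0,0,0,0,0,0,0,0,0,0,0,0,0]}}

```text
time_s: 21.8
ee_pos: [529.2, -200.6, 196.4]
ee_rot: [-179.9, 0.1, 12.5]
force: [-0.0, 0.5, -4.6]
gripper_width: 13.4
```

Run:
```python
from wf import *
s,f=snap('side','s11'); print(s['time_s'],s['ee_pos'],s['ee_rot'],s['force'],s['torque'],s['gripper_width'])
cv2.imwrite('pics/s11c.png',cv2.resize(f['frame'][120:340,250:470,::-1],None,fx=2.7,fy=2.7,interpolation=cv2.INTER_CUBIC))
s,f=snap('scene','sc11')
cv2.imwrite('pics/sc11c.png',cv2.resize(f['frame'][80:260,130:330,::-1],None,fx=3.3,fy=3.3,interpolation=cv2.INTER_CUBIC))
```

```text
21.8 [ 529.24554866 -200.62478268  196.36644887] [-1.79924695e+02  5.97152651e-02  1.25284500e+01] [-0.04413915  0.53911135 -4.56691039] [ 0.04038016  0.11612938 -0.00737086] 13.449900163894878
```

View pics/s11c.png

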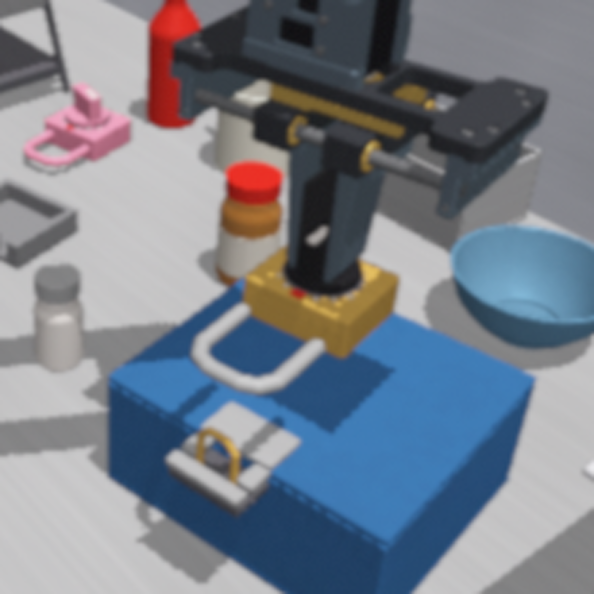

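View pics/sc11c.png

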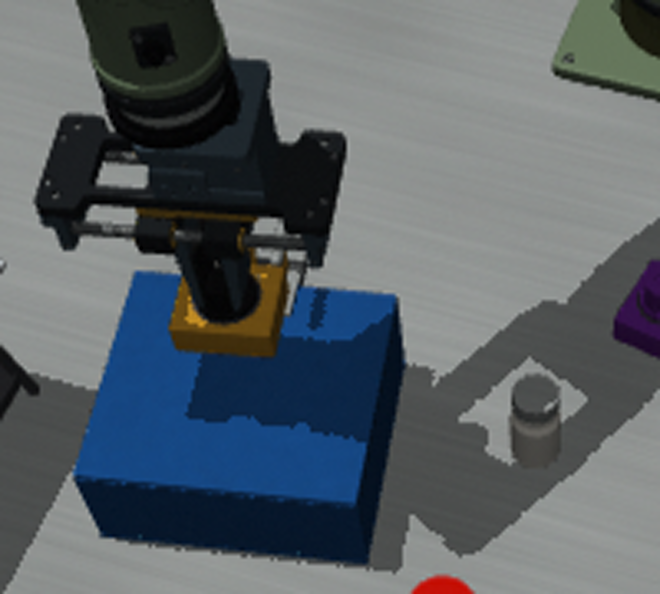

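Run:
```python
from fit import C
import numpy as np
def bp(n,u,z):
    f=C[n]; d=f['R'].T@np.linalg.solve(f['intrinsics'],[*u,1]); c=-f['R'].T@f['t']; return c+d*(z-c[2])/d[2]
print(bp('side',(334.4,257.8),162),bp('side',(330.7,280),112.5))
a=np.radians(12.3);print(np.array([529.2,-200.6])-96*np.array([np.cos(a),np.sin(a)]))
```

```text
lock [546.  175.6   1.6] 12.9
[[-0.2, -0.6], [-0.2, 0.2], [0.2, 0.6], [0.2, -0.2], [-0.6, 0.2], [0.5, -0.6], [0.0, 0.4]]
box [ 541.6 -198.8   -0.8] [11.5 43.5]
[[-0.0, -0.7], [0.7, 0.2], [0.1, 0.5], [-1.1, -1.1], [0.8, 1.4], [-1.6, -0.2], [1.4, -0.8], [0.9, 0.0], [-0.3, 3.3], [-0.8, 0.0], [0.5, 0.0], [-0.8, 1.0], [-0.2, 0.9], [-0.8, -1.1], [-0.5, 0.2]]
eye [ 436.69713719 -220.10115887  114.21191013] push [ 534.30980343 -200.29478831  185.45711775] hinge [ 629.76281555 -180.9266284    84.71191013] tip [ 479.08884735 -211.49955057  230.67989202]
[ 437.63488045 -221.80980534  162.        ] [ 439.6979992  -215.51234511  112.5       ]
[ 435.40362485 -221.05091708]
```

Request:
{"name": "arm_command", "arguments": {"series": [0.003,0.004,-0.01,0,0,0,0.003,0.004,-0.015,0,0,0,0,0,-0.015,0,0,0,0,0,-0.01,0,0,0,0,0,-0.006,0,0,0,0,0,0,0,0,0,0,0,0,0,0,0,0,0,0,0,0,0]}}

```text
time_s: 22.57
ee_pos: [532.5, -197.2, 174.8]
ee_rot: [180.0, -0.0, 12.6]
force: [-0.3, -0.9, -4.1]
gripper_width: 13.9
```

Run:
```python
from wf import *
s,f=snap('side','s12'); print(s['time_s'],s['ee_pos'],s['ee_rot'],s['force'],s['torque'],s['gripper_width'],s['qvel'].round(2))
cv2.imwrite('pics/s12c.png',cv2.resize(f['frame'][180:330,270:440,::-1],None,fx=4,fy=4,interpolation=cv2.INTER_CUBIC))
s,f=snap('wrist','w12')
```

```text
22.5667 [ 532.45258037 -197.15997763  174.78452394] [ 1.79974822e+02 -2.55563924e-02  1.26372939e+01] [-0.29380518 -0.87132294 -4.11007563] [-0.04741045  0.161013   -0.00922011] 13.909905104755174 [-0.06 -0.23 -0.22 -0.11  0.07  0.04]
```

View pics/s12c.png

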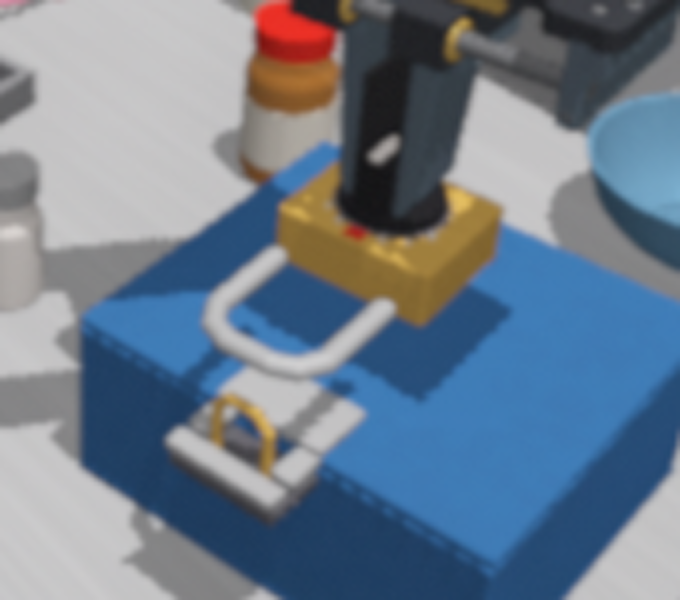

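View pics/w12.png

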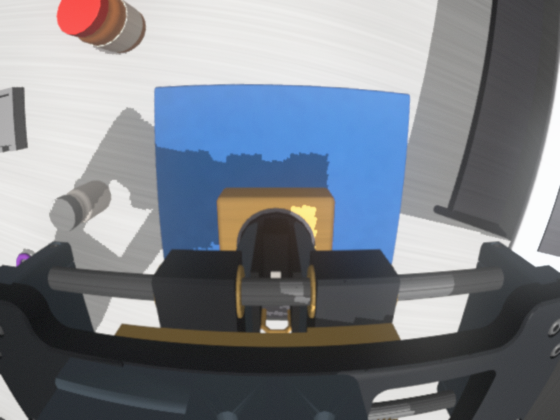

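```bash
python3 - <<'E' | tail -4
from fit import C,proj
import numpy as np
def bp(n,u,z):
    f=C[n]; d=f['R'].T@np.linalg.solve(f['intrinsics'],[*u,1]); c=-f['R'].T@f['t']; return c+d*(z-c[2])/d[2]
print(bp('side',(331.3,267.5),140.5),bp('side',(330.8,280.5),112.5))
a=np.radians(12.4);P=np.array([532.4,-197.2])-96*np.array([np.cos(a),np.sin(a)]);print(P)
print((proj('side',np.array([*P,140.5]))-[270,180])*4,(proj('side',np.array([437,-219,112.5]))-[270,180])*4)
E
```

```text
eye [ 436.69713719 -220.10115887  114.21191013] push [ 534.30980343 -200.29478831  185.45711775] hinge [ 629.76281555 -180.9266284    84.71191013] tip [ 479.08884735 -211.49955057  230.67989202]
[ 437.17775634 -217.42003567  140.5       ] [ 439.10144913 -216.41906095  112.5       ]
[ 438.63946128 -217.81459141]
[248.90876642 348.99971518] [243.53694819 408.16914766]
```

Run:
```python
from h import *
s=env.state();print(s['ee_pos'],s['force'],s['gripper_width'])
env.job_done()
```

```text
[ 532.43827789 -197.1875295   174.8907608 ] [ 0.47495636  0.6190062  -4.24903317] 13.822173942400802
the job is handed in; nothing more can be done
```

I did the whole job in the order asked and handed it in at about 22.6 s.

- **Lid:** I lowered it slowly with the closed fingertips until it seated. The push rose to about 15 N at the stop, and a picture afterwards shows it shut with the eye through the slot.
- **Dial:** it started at the 0.4 notch. I turned it 0.8 rad clockwise, and after I let go the picture showed the pointer at the red mark.
- **Shackle:** I pulled the bow until it stalled with the force at 7 N, against about 3 N of friction. I measured about 22.4 mm from the picture, so it is fully open.
- **Padlock:** I lifted it by the dial's bar at 45 N and it hangs level.
- **Final checks:**
    - In the side view the bow is within about 2 mm of the eye sideways.
    - Its bar is about 20 mm above the eye, worked out from the tool height and the given sizes.
    - The tool carries only the padlock's weight (about 4.2 N), and the pictures show nothing touching.
    - The jar and shaker look unmoved in the last pictures.

Two measurements disagreed. My camera fits put the padlock 4–7 mm lower than the stated heights, so I used the stated ones; the stated heights also matched where the fingers met the lid. Two estimates of the eye's position differed by about 5 mm, so I aimed between them.

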